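# Lock the sanding drum and hold its lid half open

### The arm

A 7-joint arm with a two-finger parallel gripper is mounted at the origin on a cart in front of the work surface, level with it; the furniture and walls round the work are solid. World frame = base frame: x ahead of the robot, y to its left, z up, the work surface at z = 0. Lengths are in m, angles in rad, forces in N, time in s.
With the tool pointing down it reaches from about 0.4 to 0.875 m from the base axis. Payload 6.5 kg.
Tool frame: the origin (TCP) lies at the centre of the arm's flange, where the gripper is bolted on; the fingertips stand 166 mm ahead of it and the grasp point (between the pads) lies 147 mm ahead of it; z points along the fingers, y is the line along which they close (so a half turn about z gives the same grasp; the last joint's range is limited). The gripper opens to 88 mm and grips with 3 to 60 N. Pads are 18 mm wide; open, the fingers measure 123 mm over their backs; the gripper's body (75 mm by 187 mm) begins 45 mm behind the grasp point.
Start: joints at [-0.066, 0.536, -0.004, 1.538, 0.003, 1.067, -0.071], TCP at [0.65, 0, 0.405] pointing down, gripper open.
Joint ranges: [-2.7, 2.7], [-0.37, 2.16], [-1.27, 1.26], [0.24, 2.4], [-1.31, 4.45], [0.19, 1.91], [-2.76, 2.76]. Speed limits (rad/s): [2.39, 2.39, 3.14, 3.14, 3.14, 3.14, 3.14].

### API

Orientations are given as [roll, pitch, yaw] about the fixed x, y, z axes, in that order (R = Rz(yaw) Ry(pitch) Rx(roll)).
In Python, from cell import bot gives the robot as it stands.
- The arm moves only by the shell command python3 -m inch 'ROWS' [FORCE]. ROWS is JSON, one flat list of numbers, 5 for each row, row after row: the shift along the world's x, y, z in cm, then the turn about the world's z in rad, then the finger opening in cm, from 0 to 8.81. A call has 1 to 8 rows; each row is the pose to reach, as a shift and turn from the pose commanded when the call began; what a row does not reach only later rows make up. A row lasts 1/10 s, in which the tool goes at most 50 mm and 8.59 degrees, less where a joint would pass 70% of its speed; a pose out of reach is approached as far as the arm can. A call with a gripper value outside its range is refused whole. The fingers move at their own pace and stop on an object; FORCE is the grip in N (left out, the last holds). Time passes only in rows, so rows that repeat a pose let the fingers close. It gives the time, the measured TCP pose, the force, the opening and the grip force at its end, in the units of the state.
- bot.get_obs(): the state, without advancing time (a new reading comes with each control period).
- bot.read_camera(name): name is "scene" or "side" or "wrist"; returns a dict with "color" (420x560x3 uint8, red, green, blue), "depth" (420x560 float32, m along the optical axis (not along the pixel's ray), 0 where there is no reading), "fx", "fy", "cx", "cy" (pixels), "camera_from_world" (4x4, takes a point from world to camera coordinates). Camera axes: x right, y up, looking along -z (the intrinsics and any distortion apply to the point x, -y, -z); pixel columns grow to the right and rows downward; lengths in m; the calibration is good to about 2 mm. A picture is of the moment at which its call begins.
- bot.sign_off(): hands the job in; it is judged then, once.
The state is a dict: "clock": time; "joint_pos": joint angles; "qd": joint speeds; "joint_efforts": joint torques, N m; "tcp_pos": TCP position; "ee_rot": TCP orientation; "ft_force": force on the tool from outside, world axes, zero at the start; "moment": the same for the moment, N m; "opening": finger opening in m; "gripper_force": force on a finger pad.
Only numpy, scipy, OpenCV 4.12 (cv2) and the standard library are available. Lean on these libraries where they do the work, as an engineer would, in place of code of your own. Each camera call takes 0.05 s, during which the arm holds its last target. There are 200 camera calls.

### The job

The sanding drum in the plywood box has to be inspected. First lock the drum by sliding the steel bolt beside the box fully home, through the drum's index disc into its keeper; only then lift the box's hinged lid (it has a bar handle) to 50 degrees from shut. The lid falls shut if let go, so finish while still holding it there, steady, and leave the other things on the bench where they are.

Things in the scene. Friction and masses are not known exactly. Their poses are not given: they have to be found in the camera images.
- sander: plywood box fixed to the bench, 160 (x) x 180 (y) x 100 mm high, open-topped under its lid, a drum inside. Origin: centre of its underside, on the bench top. x points from the handle side to the hinge side, y to the motor (sticks out 58 mm at +y), z up. The bolt track lies at its -y side, out to y = -255 mm. It may be turned up to 19 degrees from the world axes.
- disc (a point): centre of the steel index disc outside the box's -y wall: 84 mm across, 6 mm thick, upright across the sander's y, its top 97 mm above the bench. The bolt runs parallel to the sander's y, 33 mm from the disc's centre towards the handle side, at the same height (55 mm above the bench), in two guides up to 65 mm high.
- bolt_knob (a point): middle of the bolt's upright round steel knob, 16 mm in diameter, from 67 to 103 mm above the bench (this point 85 mm). It moves along the sander's +y to the disc and box, at sander x = -18 mm; when the bolt is home it is at sander y = -150 mm, its axis 36 mm short of the disc.
- bolt (a joint): travel of the bolt in m: 0 drawn back, 0.04 fully home at its end stop, its nose through a hole of the disc and in the keeper bush on the wall. Starts between 0 and 0.014. Friction of about 2 N holds it wherever it is left.
- lid_bar (a point): middle of the lid's bar handle: round steel bar 12 mm thick, 120 mm long along the sander's y, on two arms 8 mm wide, 110 mm apart. With the lid shut it lies at sander x = -137 mm, y = 0, 107 mm above the bench, with 42 mm of air from it to the lid's front edge, and below it only things up to 18 mm tall on the bench.
- lid_hinge (a point): middle of the lid's hinge axis, along the sander's y at x = 83 mm, 101 mm above the bench. At lid angle a the bar's axis lies at (-0.220 cos a + 0.006 sin a) m along sander x and (0.220 sin a + 0.006 cos a) m in z from here.
- lid (a joint): angle of the plywood lid (168 x 184 x 12 mm, 0.28 to 0.49 kg) in rad: 0 shut, growing as its handle side rises; 50 degrees is 0.873. The hinge is free: let go, the lid falls shut. Lifting it at the bar takes 1 to 3 N.
- blank_long: bystander: plain wooden pen blank 18 x 110 x 18 mm lying on the bench in front of the box, under the handle; origin at its underside
- blank_short: bystander: short dark wooden pen blank 19 x 63 x 19 mm lying behind the bolt track; origin at its underside
- sanding_block: bystander: black sanding block 62 x 100 x 28 mm lying in front of the bolt track; origin at its underside
- wax_tin: bystander: round tin 78 mm across, 31 mm high, near the bench's front edge; origin at its underside
- polish: bystander: white bottle with a black cap, 56 mm across, 130 mm high, on the bench left of the box; origin at its underside

How it is judged:
On the way, in this order (a step that is already met when the one before it is completed fails the run):
1. the bolt is fully home while the lid is still shut (value of joint bolt above 0.036 m and value of joint lid below 0.1 rad), for 0.2 s.
2. the lid is held at 50 degrees (value of joint lid between 0.768 and 0.977 rad and velocity of joint lid between -0.08 and 0.08 rad/s and contact force between the fingers and lid above 0.3 N and value of joint bolt above 0.036 m), for 0.3 s.
At the end, for the whole second after the job is handed in: the bolt is home (within 4 mm of its end stop) and the gripper's fingers are holding the lid, steady, at 50 degrees, give or take 6 (all of step 2); the arm keeps its last pose, push and grip.
It fails at once if the lid is lifted (more than 7 degrees) while the bolt is not home (value of joint lid above 0.125 rad and value of joint bolt below 0.034 m).
It fails at once if another thing on the bench is pushed away (more than 30 mm) (distance of any of blank_long, blank_short, sanding_block, wax_tin, polish from where it was at the start of the episode above 0.03 m).
It also fails if it takes over 43 s, if anything falls off the work surface, if the arm or the gripper's body presses on something with over 40 N, if the wrist force passes 120 N, or if a joint passes its speed limit or range.

## Working session

There is one attempt and no reset: what is moved stays moved. The work goes in short steps, Python scripts to look and compute and a shell command to move; the robot and the scene stay as the last step left them, time stands still between calls to the robot, and variables do not carry over. Pictures are saved under pics/ and viewed, at most 10 in all, crops included, and the job is handed in when it is done.

```bash
ls; mkdir -p pics
cat > h.py <<'E'
import numpy as np, cv2
from cell import bot
def shot(name,f=None):
    c=bot.read_camera(name)
    if f: cv2.imwrite('pics/'+f,c['color'][:,:,::-1])
    np.save('pics/'+name+'.npy',c,allow_pickle=True)
    return c
def load(name): return np.load('pics/'+name+'.npy',allow_pickle=True).item()
def cloud(c):
    d=c['depth']; v,u=np.mgrid[:d.shape[0],:d.shape[1]]
    p=np.stack([(u-c['cx'])/c['fx']*d,-(v-c['cy'])/c['fy']*d,-d,np.ones_like(d)],-1)
    return (p@np.linalg.inv(c['camera_from_world']).T)[...,:3]
def ray(c,u,v,z):
    W=np.linalg.inv(c['camera_from_world']); d=W[:3,:3]@[(u-c['cx'])/c['fx'],-(v-c['cy'])/c['fy'],-1]
    o=W[:3,3]; return o+d*(z-o[2])/d[2]
E
python3 - <<'E'
from h import *
print({k:v for k,v in bot.get_obs().items()})
for n in('scene','side'):
    c=shot(n,n+'0.png'); print(n,[k for k in c],np.linalg.inv(c['camera_from_world'])[:3,3],(c['depth']>0).mean())
E
```

```text
pics
{'clock': 0.0, 'joint_pos': array([-0.0661886 ,  0.53718893, -0.00444741,  1.53885947,  0.00258487,
        1.06731087, -0.07123624]), 'qd': array([ 0.00015401, -0.00131107,  0.00045348, -0.00120536, -0.00134977,
       -0.00143369, -0.00032203]), 'joint_efforts': array([-1.69933578e-04, -5.70981932e+01,  9.90184285e-01, -2.51597965e+01,
       -5.62433247e-02,  1.80829730e-02,  2.02785413e-04]), 'tcp_pos': array([6.49671949e-01, 3.31103564e-06, 4.03829314e-01]), 'ee_rot': array([-3.13983529e+00,  1.11431623e-04,  1.57082094e+00]), 'ft_force': array([ 0.24291375, -0.05363167, -0.81783673]), 'moment': array([-0.00931123,  0.01728584, -0.0175841 ]), 'gripper_force': 0.0, 'opening': 0.08850003207278466}
scene ['color', 'depth', 'fx', 'fy', 'cx', 'cy', 'camera_from_world'] [0.26573542 0.47338194 0.7646809 ] 0.9959863945578231
side ['color', 'depth', 'fx', 'fy', 'cx', 'cy', 'camera_from_world'] [ 0.39160233 -0.91187805  0.70495625] 0.9496003401360544
```

View pics/scene0.png

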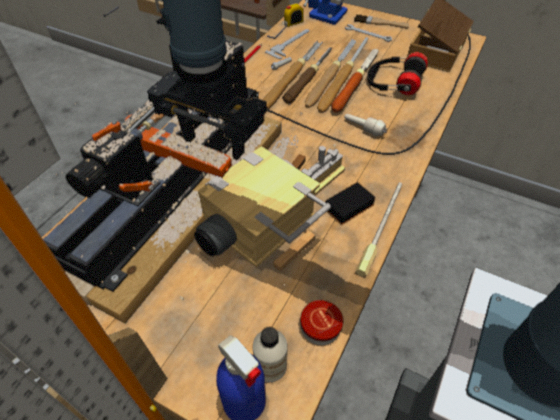

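View pics/side0.png

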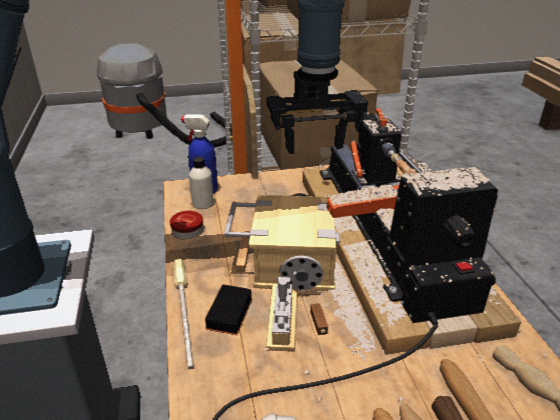

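The scene view shows the box, with its lid around (265,180), the bar around (300,222), the motor at (213,235) and the bolt track at (325,165). In the side view the lid is at (290,228), the disc at (302,273), the knob at (283,288), the bar around (235,218) and the lathe is behind the box.

Run:
```python
from h import *
for n,box in(('scene',(195,140,345,270)),('side',(222,185,350,350))):
    c=load(n); P=cloud(c); m=np.zeros(P.shape[:2],bool); m[box[1]:box[3],box[0]:box[2]]=1
    hsv=cv2.cvtColor(c['color'],cv2.COLOR_RGB2HSV); 
    top=m&(P[...,2]>.095)&(P[...,2]<.118)
    y=top&(hsv[...,0]>18)&(hsv[...,0]<36)&(hsv[...,1]>60)
    y=cv2.morphologyEx(y.astype(np.uint8),cv2.MORPH_OPEN,np.ones((5,5)))>0
    q=P[y]; r=cv2.minAreaRect((q[:,:2]*1000).astype(np.float32)); print(n,y.sum(),r,np.median(q[:,2]))
    g=top&~y&(hsv[...,1]<60)
    print('grey top',g.sum())
    if n=='side':
        # disc: face points; knob
        k=m&(P[...,2]>.070)&(P[...,2]<.106)&(P[...,1]<P[y][:,1].min()-.03)
        k[:, :]&=(np.abs(np.mgrid[:420,:560][1]-283)<12)
        print('knob',k.sum(),np.median(P[k],0),P[k].min(0),P[k].max(0))
    vv,uu=np.nonzero(y);print(uu.min(),uu.max(),vv.min(),vv.max())
c=load('side');print('knob px ray',ray(c,283,280,.103), 'bar',ray(c,235,220,.107))
```

```text
scene 3525 ((588.0091552734375, -80.13536834716797), (164.28944396972656, 169.2955322265625), 75.64247131347656) 0.11261383398991953
grey top 1130
224 318 147 215
side 1826 ((590.0345458984375, -80.98817443847656), (146.39170837402344, 161.36927795410156), 79.55912017822266) 0.11273829342744351
grey top 1413
knob 161 [ 0.53380224 -0.2390738   0.09146609] [ 0.52676762 -0.24333845  0.07017028] [ 0.54209018 -0.22481722  0.10532018]
253 335 206 246
knob px ray [ 0.53742628 -0.23085444  0.103     ] bar [ 0.47728452 -0.03085201  0.107     ]
```

Run:
```python
from h import *
for n,box in(('scene',(250,180,345,250)),('side',(215,180,265,250))):
    c=load(n); P=cloud(c); m=np.zeros(P.shape[:2],bool); m[box[1]:box[3],box[0]:box[2]]=1
    m&=(P[...,2]>.098)&(P[...,2]<.118)
    q=P[m][:,:2]
    for yaw in [-10,-12,-14]:pass
    a=np.radians(-13); R=np.array([[np.cos(a),np.sin(a)],[-np.sin(a),np.cos(a)]])
    s=(q-[.589,-.0805])@R.T
    b=(s[:,0]<-.118)&(s[:,0]>-.16)
    l=cv2.fitLine((q[b]*1000).astype(np.float32),cv2.DIST_HUBER,0,.01,.01).ravel()
    print(n,b.sum(),l,np.degrees(np.arctan2(-l[0],l[1]))%180, s[b].min(0),s[b].max(0),q[b].mean(0),np.median(s[b],0))
c=shot('wrist','wrist0.png')
```

```text
scene 391 [ 2.5729063e-01  9.6633404e-01  4.6612634e+02 -2.0432842e+01] 165.09064 [-0.13962282 -0.03179771] [-0.11811408  0.0876796 ] [ 0.46691583 -0.02164893] [-0.13308153  0.03128191]
side 234 [ 2.5171584e-01  9.6780121e-01  4.6685141e+02 -3.3453358e+01] 165.42093 [-0.13857535 -0.03393788] [-0.11826971  0.09082388] [ 0.46672679 -0.03426262] [-0.12983776  0.01356843]
```

View pics/wrist0.png

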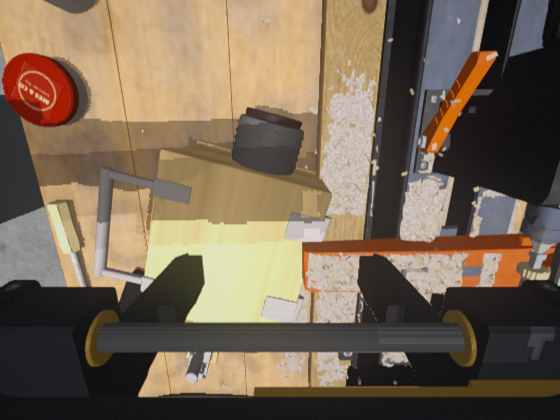

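The wrist view shows the bar from (107,172) to (103,274), the lid below the centre, the knob hidden near (200,365), and the tin at upper left.

Run:
```python
from h import *
c=load('wrist')
a=ray(c,105,171,.111);b=ray(c,101,275,.111);print(a,b,np.linalg.norm(a-b),np.degrees(np.arctan2(a[1]-b[1],a[0]-b[0]))-90,(a+b)/2)
for n,pts in(('scene',[(258,214),(291,241),(330,206)]),('side',[(237,204),(226,234)])):
    s=load(n);print(n,[ray(s,u,v,.11).round(4) for u,v in pts])
# lid edges by fitting plane-mask left contour in scene & side
for n in('scene','side'):
    s=load(n);P=cloud(s);hsv=cv2.cvtColor(s['color'],cv2.COLOR_RGB2HSV)
    m=(P[...,2]>.106)&(P[...,2]<.118)&(P[...,0]>.44)&(P[...,0]<.72)&(P[...,1]>-.24)&(P[...,1]<.06)
    q=P[m]; 
    for yaw in(-11,-13,-15):
        t=np.radians(yaw);R=np.array([[np.cos(t),np.sin(t)],[-np.sin(t),np.cos(t)]]);w=q[:,:2]@R.T
        print(n,yaw,m.sum(),np.percentile(w,[.5,99.5],axis=0).round(4).tolist())
```

```text
[0.48230493 0.03240551 0.111     ] [ 0.45607127 -0.08037459  0.111     ] 0.11579100038192398 -13.094657972473854 [ 0.4691881  -0.02398454  0.111     ]
scene [array([0.5606, 0.0043, 0.11  ]), array([0.4753, 0.032 , 0.11  ]), array([ 0.4468, -0.0795,  0.11  ])]
side [array([0.489 , 0.0254, 0.11  ]), array([ 0.4529, -0.081 ,  0.11  ])]
scene -11 6240 [[0.4562, -0.0351], [0.6798, 0.1514]]
scene -13 6240 [[0.4547, -0.0132], [0.6754, 0.1702]]
scene -15 6240 [[0.4519, 0.0073], [0.6722, 0.1897]]
side -11 4552 [[0.4584, -0.0389], [0.6779, 0.149]]
side -13 4552 [[0.4568, -0.0164], [0.6775, 0.1682]]
side -15 4552 [[0.454, 0.0052], [0.6764, 0.1882]]
```

```bash
python3 -m inch '[-2,-4,0,-0.12,0, -4,-8,0,-0.24,0, -6,-13,-2,-0.24,0, -8,-17,-4,-0.24,0, -10,-21,-6,-0.24,0, -12.3,-26.4,-9,-0.24,0, -12.3,-26.4,-9,-0.24,0, -12.3,-26.4,-9,-0.24,0]' 15
python3 - <<'E'
from h import *
print(bot.get_obs()['tcp_pos'],bot.get_obs()['ee_rot'])
c=shot('wrist','wrist1.png');shot('side')
E
```

```text
clock: 0.95
tcp_pos: [0.5244, -0.2674, 0.313]
ee_rot: [-3.138, 0.002, 1.325]
ft_force: [-0.3, 0.4, 0.6]
opening: 0.0262
gripper_force: 0.0
[ 0.52436195 -0.26740811  0.31301179] [-3.13776428e+00  1.62335778e-03  1.32473300e+00]
```

View pics/wrist1.png

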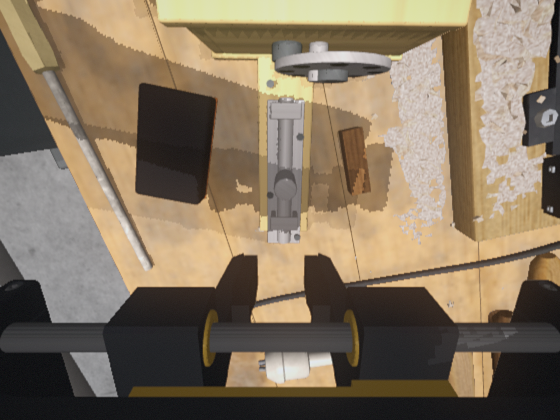

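The track is vertical in the image, so the yaw of -0.245 is right. The knob top is at about (286,182), with its foot below at about (286,195), the disc at (330,65) and the fingers still closing.

Run:
```python
from h import *
c=load('wrist');P=cloud(c)
m=np.zeros((420,560),bool);m[160:215,265:310]=1;m&=(P[...,2]>.09)&(P[...,2]<.11)
vv,uu=np.nonzero(m);print(uu.mean(),vv.mean(),m.sum(),np.median(P[m],0),P[m].min(0),P[m].max(0))
k=ray(c,286,183,.103);print(k)
a=ray(c,284,101,.06);b=ray(c,284,243,.06);print(np.degrees(np.arctan2(a[1]-b[1],a[0]-b[0]))-90)
o=bot.get_obs();t=-.245;xh=np.array([np.cos(t),np.sin(t)]);yh=np.array([-np.sin(t),np.cos(t)])
kk=np.median(P[m],0)[:2];d=kk-o['tcp_pos'][:2];print('knob rel tcp along x,y',d@xh,d@yh)
print('origin est from bar', np.array([.467,-.0235])+.137*xh)
og=np.array([.467,-.0235])+.137*xh;print('knob sander',(kk-og)@xh,(kk-og)@yh)
```

```text
284.9040511727079 187.3368869936034 469 [ 0.53528424 -0.2321667   0.1034848 ] [ 0.52740896 -0.24130228  0.09003144] [ 0.54268709 -0.22577807  0.10552753]
[ 0.53670254 -0.22956523  0.103     ]
-13.871447502388506
knob rel tcp along x,y 0.00012241097179380503 0.0322348203584087
origin est from bar [ 0.59990881 -0.05673022]
knob sander -0.020141481209312355 -0.18587257741237043
```

```bash
python3 -m inch '[0,0,-4,0,0, 0,0,-7.5,0,0, 0,0,-7.5,0,0, 0.25,1,-7.5,0,0, 0.5,2,-7.5,0,0, 0.75,3,-7.5,0,0, 1,4,-7.5,0,0, 1,4,-7.5,0,0]' 15
python3 - <<'E'
from h import *
c=shot('wrist');P=cloud(c);shot('side')
print(bot.get_obs()['tcp_pos'])
E
```

```text
clock: 1.85
tcp_pos: [0.5383, -0.2217, 0.2408]
ee_rot: [3.14, -0.001, 1.334]
ft_force: [-0.1, -0.6, 0.3]
opening: 0.0005
gripper_force: 0.0
[ 0.53725793 -0.22318621  0.24010867]
```

```bash
python3 -m inch '[0.12,0.5,0,0,0, 0.24,1,0,0,0, 0.3,1.2,0,0,0, 0.3,1.2,0,0,0]'
python3 - <<'E'
from h import *
c=shot('wrist','wrist2.png');shot('side')
E
```

```text
clock: 2.35
tcp_pos: [0.5392, -0.214, 0.2398]
ee_rot: [-3.141, 0.003, 1.329]
ft_force: [-2.5, -6.0, 0.5]
opening: 0.0005
gripper_force: 3.5
```

View pics/wrist2.png

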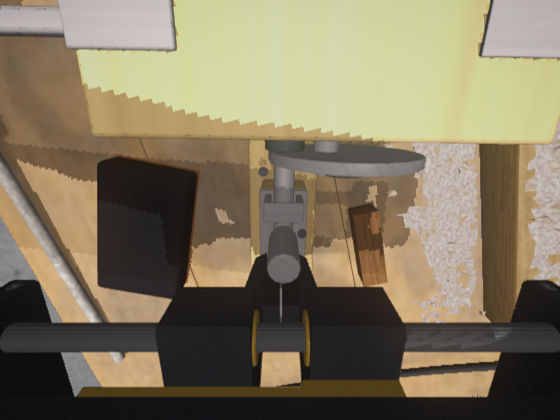

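The knob at (284,250) sits against the closed fingers and the bolt runs up to the disc at (340,160). I'll push a little more to confirm the stop, and measure the knob-to-disc distance.

```bash
python3 -m inch '[0.1,0.4,0,0,0, 0.2,0.8,0,0,0, 0.2,0.8,0,0,0, 0.2,0.8,0,0,0]'
python3 - <<'E'
from h import *
c=shot('wrist');P=cloud(c)
t=-.245;xh=np.array([np.cos(t),np.sin(t)]);yh=np.array([-np.sin(t),np.cos(t)])
m=np.zeros((420,560),bool);m[205:285,265:305]=1;m&=(P[...,2]>.098)&(P[...,2]<.11)
d=np.zeros((420,560),bool);d[140:190,320:400]=1;d&=(P[...,2]>.085)&(P[...,2]<.1)
e=np.zeros((420,560),bool);e[90:150,200:260]=1;e&=(P[...,2]>.108)&(P[...,2]<.118)
k=P[m][:,:2]@yh; print(m.sum(),d.sum(),'knob',np.median(k),k.min(),k.max(),'disc',np.percentile(P[d][:,:2]@yh,[5,50,95]),'lid edge',np.percentile(P[e][:,:2]@yh,1))
print(bot.get_obs()['tcp_pos'][:2]@yh, np.array([.5999,-.0567])@yh)
E
```

```text
clock: 2.85
tcp_pos: [0.5394, -0.2123, 0.2399]
ee_rot: [3.141, 0.011, 1.323]
ft_force: [-5.6, -23.1, -1.0]
opening: 0.0007
gripper_force: 11.4
1086 1386 knob -0.059737085242499696 -0.07108056485528513 -0.0519988135583779 disc [-0.01829269 -0.01487873 -0.01279307] lid edge -0.0018233107280059503
-0.07513792096644933 0.09050275291471593
```

```bash
python3 -m inch '[-0.5,-2.3,0,0,0, -0.5,-2.3,5,0,0, -0.5,-2.3,10,0,0, -2.5,2.5,10,0,4, -4.5,7,10,0,4, -6,11.5,10,0,4, -7.7,16,10,0,4, -7.7,18.1,10,0,4]'
python3 -m inch '[0,0,0,0,4, 0,0,0,0,4]'
python3 - <<'E'
from h import *
c=shot('wrist','wrist3.png');shot('side','side3.png')
P=cloud(c);o=bot.get_obs();print(o['tcp_pos'],o['opening'])
E
```

```text
clock: 3.7
tcp_pos: [0.4626, -0.0189, 0.3394]
ee_rot: [-3.139, -0.001, 1.335]
ft_force: [0.3, -0.6, -0.1]
opening: 0.0383
gripper_force: 0.0
clock: 3.9
tcp_pos: [0.4651, -0.023, 0.3398]
ee_rot: [3.141, 0.0, 1.332]
ft_force: [0.2, -0.5, -0.1]
opening: 0.0403
gripper_force: 0.0
[ 0.46515661 -0.02426697  0.33965224] 0.04005122082253567
```

View pics/wrist3.png

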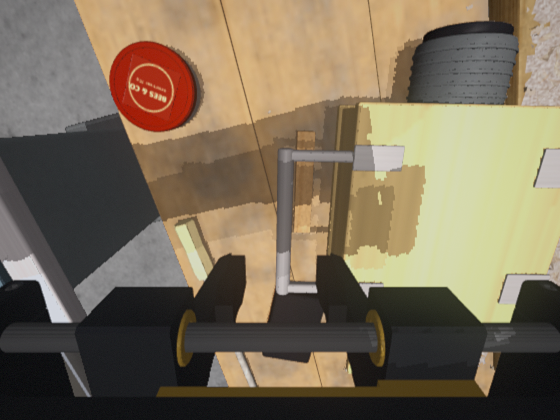

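View pics/side3.png

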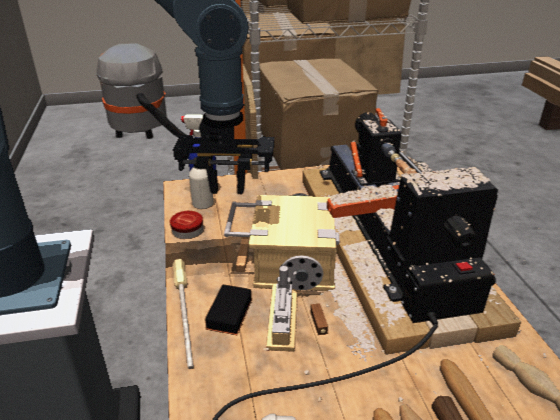

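The bar runs from (286,153) to (282,291), centred between the fingers (gap centre about 282). The side view shows the knob right by the disc at (284,270), the bolt home and the bystanders in place. Next I'll measure the bar and work out the arc.

Run:
```python
from h import *
c=load('wrist');a=ray(c,286,153,.111);b=ray(c,282,291,.111);d=a-b
print((a+b)/2,np.linalg.norm(d),np.arctan2(-d[0],d[1]))
t=-.24;xh=np.array([np.cos(t),np.sin(t)])
o=bot.get_obs();r=((a+b)/2-o['tcp_pos'])[:2];print('offset x,y sander',r@xh,r@[-xh[1],xh[0]])
for g in range(5,51,5):
    A=np.radians(g);dx=.22-.22*np.cos(A)+.006*np.sin(A);dz=.22*np.sin(A)+.006*np.cos(A)-.006
    print(g,(100*dx*xh).round(2),round(dz*100,2))
```

```text
[ 0.46756827 -0.02331855  0.111     ] 0.1144735517694434 -0.2622818455744226
offset x,y sander 0.002117085694017245 0.0014944948698136448
5 [ 0.13 -0.03] 1.92
10 [ 0.43 -0.1 ] 3.81
15 [ 0.88 -0.22] 5.67
20 [ 1.49 -0.36] 7.49
25 [ 2.25 -0.55] 9.24
30 [ 3.15 -0.77] 10.92
35 [ 4.2  -1.03] 12.51
40 [ 5.37 -1.32] 14.0
45 [ 6.67 -1.63] 15.38
50 [ 8.08 -1.98] 16.64
```

```bash
python3 -m inch '[0.2,0,-4,-0.01,4, 0.2,0,-7,-0.01,4, 0.2,0,-8.6,-0.01,4, 0.2,0,-8.6,-0.01,4, 0.2,0,-8.6,-0.01,0.5, 0.2,0,-8.6,-0.01,0.5, 0.2,0,-8.6,-0.01,0.5, 0.2,0,-8.6,-0.01,0.5]' 20; python3 -m inch '[0,0,0,0,0.5, 0,0,0,0,0.5]'
```

```text
clock: 4.8
tcp_pos: [0.4675, -0.0231, 0.2545]
ee_rot: [3.14, -0.0, 1.321]
ft_force: [-0.3, -1.4, 3.8]
opening: 0.0107
gripper_force: 19.5
clock: 5.0
tcp_pos: [0.4675, -0.0231, 0.2545]
ee_rot: [3.14, -0.0, 1.321]
ft_force: [0.5, -0.4, 7.6]
opening: 0.0112
gripper_force: 19.1
```

```bash
python3 -m inch '[0.05,0,1,0,0.5, 0.13,-0.03,1.9,0,0.5, 0.25,-0.06,2.9,0,0.5, 0.43,-0.1,3.8,0,0.5, 0.65,-0.16,4.7,0,0.5, 0.88,-0.22,5.7,0,0.5, 1.2,-0.3,6.6,0,0.5, 1.5,-0.36,7.5,0,0.5]'
```

```text
clock: 5.8
tcp_pos: [0.4829, -0.0271, 0.3298]
ee_rot: [3.139, -0.0, 1.321]
ft_force: [8.4, -4.2, -6.1]
opening: 0.0106
gripper_force: 20.2
```

```bash
python3 -m inch '[0.37,-0.09,0.9,0,0.5, 0.75,-0.19,1.75,0,0.5, 1.2,-0.3,2.6,0,0.5, 1.66,-0.41,3.43,0,0.5, 2.2,-0.54,4.25,0,0.5, 2.7,-0.67,5.0,0,0.5, 3.3,-0.81,5.8,0,0.5, 3.9,-0.96,6.5,0,0.5]'; python3 -m inch '[0.65,-0.15,0.7,0,0.5, 1.3,-0.31,1.4,0,0.5, 2,-0.5,2.05,0,0.5, 2.7,-0.66,2.65,0,0.5, 2.7,-0.66,2.65,0,0.5, 2.7,-0.66,2.65,0,0.5, 2.7,-0.66,2.65,0,0.5]'
python3 - <<'E'
from h import *
c=shot('side','side4.png');P=cloud(c);s=shot('scene')
t=-.245;xh=np.array([np.cos(t),np.sin(t)]);yh=np.array([-xh[1],xh[0]]);og=np.array([.6015,-.0565])
for n,q in(('side',P),('scene',cloud(s))):
    X=(q[...,:2]-og)@xh;Y=(q[...,:2]-og)@yh;Z=q[...,2]
    m=(np.abs(Y)<.08)&(X>-.03)&(X<.06)&(Z>.125)&(Z<.25)
    if m.sum()>50:
        l=cv2.fitLine(np.c_[X[m],Z[m]].astype(np.float32)*1000,cv2.DIST_HUBER,0,.01,.01).ravel();print(n,m.sum(),np.degrees(np.arctan2(l[1],-l[0])))
print(bot.get_obs())
E
```

```text
clock: 6.6
tcp_pos: [0.5229, -0.0376, 0.3941]
ee_rot: [3.135, 0.001, 1.32]
ft_force: [17.9, -5.9, -20.0]
opening: 0.0099
gripper_force: 21.3
clock: 7.3
tcp_pos: [0.549, -0.0443, 0.4177]
ee_rot: [3.139, 0.002, 1.32]
ft_force: [20.9, -5.8, -29.3]
opening: 0.0099
gripper_force: 22.1
side 1801 -129.65431
scene 169 139.46674
{'clock': 7.4, 'joint_pos': array([-0.05257751,  0.35128486,  0.06368395,  1.79585835, -0.02304179,
        0.99283213, -0.23128032]), 'qd': array([-0.00097403,  0.00011156, -0.00075268,  0.00080426, -0.00078126,
        0.00025555, -0.00111024]), 'joint_efforts': array([-2.63413712e+00, -6.03295827e+01, -1.28386259e+00, -2.42171806e+01,
       -1.50292598e+00,  6.12052962e+00,  3.81958997e-02]), 'tcp_pos': array([ 0.54897491, -0.04423631,  0.41767887]), 'ee_rot': array([3.13864180e+00, 1.94727991e-03, 1.31974577e+00]), 'ft_force': array([ 20.64793094,  -6.43659772, -30.19071263]), 'moment': array([-1.2138751 , -3.7906447 , -0.04827099]), 'gripper_force': 22.14810222387314, 'opening': 0.009818681401609923}
```

View pics/side4.png

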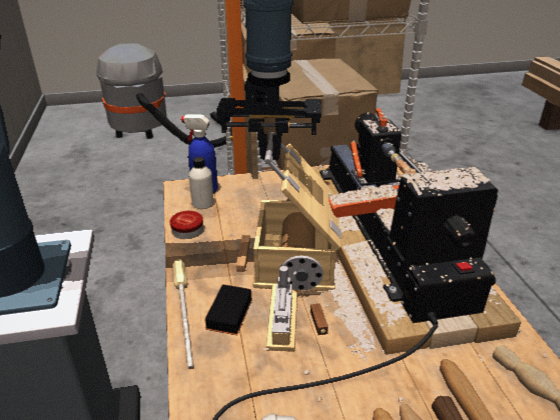

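The side view shows the lid raised, held at the bar near (270,160), with the knob by the disc and the bystanders unmoved. The side depth data gives about 50°. The arm is pulling outward at roughly 37 N, so I'll move toward the hinge to relieve it, then check again.

```bash
python3 -m inch '[0.15,-0.04,-0.2,0,0.5, 0.3,-0.08,-0.4,0,0.5, 0.5,-0.12,-0.6,0,0.5, 0.5,-0.12,-0.6,0,0.5, 0.5,-0.12,-0.6,0,0.5, 0.5,-0.12,-0.6,0,0.5, 0.5,-0.12,-0.6,0,0.5, 0.5,-0.12,-0.6,0,0.5]'
python3 - <<'E'
from h import *
t=-.245;xh=np.array([np.cos(t),np.sin(t)]);yh=np.array([-xh[1],xh[0]]);og=np.array([.6015,-.0565])
c=shot('side');q=cloud(c)
X=(q[...,:2]-og)@xh;Y=(q[...,:2]-og)@yh;Z=q[...,2]
m=(np.abs(Y)<.08)&(X>-.03)&(X<.06)&(Z>.125)&(Z<.25)
l=cv2.fitLine(np.c_[X[m],Z[m]].astype(np.float32)*1000,cv2.DIST_HUBER,0,.01,.01).ravel();print(m.sum(),l,np.degrees(np.arctan2(l[1],l[0])))
o=bot.get_obs();b=np.r_[(o['tcp_pos'][:2]-og)@xh-.083,o['tcp_pos'][2]-.147-.101];print(b,np.linalg.norm(b),np.degrees(np.arctan2(b[1],-b[0]))-1.56,o['opening'],o['gripper_force'])
k=(abs(X+.018)<.012)&(Z>.07)&(Z<.106)&(Y<-.125)&(Y>-.2);print('knob y',k.sum(),np.median(Y[k]),Y[k].min())
E
```

```text
clock: 8.2
tcp_pos: [0.5501, -0.0441, 0.4153]
ee_rot: [-3.133, 0.002, 1.321]
ft_force: [-14.5, -1.6, 16.3]
opening: 0.0091
gripper_force: 18.4
1825 [  0.6426531  -0.7661573  17.956     195.03865  ] -50.01006
[-0.13585854  0.16728206] 0.21550134670913498 49.35813786717028 0.009370129491269948 18.418307304382324
knob y 156 -0.15744261348277416 -0.16167218365731015
```

```bash
python3 -m inch '[-0.08,0.02,0.1,0,0.5, -0.16,0.04,0.2,0,0.5, -0.16,0.04,0.2,0,0.5, -0.16,0.04,0.2,0,0.5, -0.16,0.04,0.2,0,0.5, -0.16,0.04,0.2,0,0.5, -0.16,0.04,0.2,0,0.5, -0.16,0.04,0.2,0,0.5]'
python3 - <<'E'
from h import *
t=-.245;xh=np.array([np.cos(t),np.sin(t)]);yh=np.array([-xh[1],xh[0]]);og=np.array([.6015,-.0565])
q=cloud(shot('side'));X=(q[...,:2]-og)@xh;Y=(q[...,:2]-og)@yh;Z=q[...,2]
m=(np.abs(Y)<.08)&(X>-.03)&(X<.06)&(Z>.125)&(Z<.25)
l=cv2.fitLine(np.c_[X[m],Z[m]].astype(np.float32)*1000,cv2.DIST_HUBER,0,.01,.01).ravel();a=np.degrees(np.arctan2(-l[1],l[0]));print(a)
o=bot.get_obs();print(o['ft_force'],o['gripper_force'],abs(o['qd']).max())
if abs(a-50)<2.5 and o['gripper_force']>5 and abs(o['qd']).max()<.01: print(bot.sign_off())
E
```

```text
clock: 9.05
tcp_pos: [0.5503, -0.0442, 0.4163]
ee_rot: [-3.138, 0.002, 1.32]
ft_force: [-5.0, -3.2, 3.7]
opening: 0.0093
gripper_force: 19.4
50.32828
[-5.55261512 -3.9253047   4.18775391] 19.41340684890747 0.0018074518090200758
the job is handed in; nothing more can be done
None
```

I pushed the bolt home against its end stop, then lifted the lid to about 50.3° by camera, and handed the job in with the gripper still holding it steady; the hand-in returned no verdict.

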